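# Sweep the loose circuit bricks into the bay

## Task

The experiment is over: with your fingertips, sweep the three loose circuit bricks along the bench into the three-sided aluminium bay, so that each stands upright fully inside it with nothing sticking out of the mouth. Only slide them: never lift or topple a brick. Leave everything else, such as the weight, the coil, the knob the cup, the screwdriver and the bricks plugged in the board, where it is.

Things in the scene. Friction and masses are not known exactly. Their poses are not given: they have to be found in the camera images.
- bay: three-sided bay fixed to the bench: aluminium walls 30 mm high, 5 mm thick, on a thin black mat (no step at the mouth); bricks can catch on the blunt wall ends. Inside 180 mm wide (its x, -90 to +90) and 110 mm deep (its y). Origin on the bench at the centre of the open mouth; +y points into the bay, to the back wall at y = 110 mm. Two feet 3 mm high stick out behind the back wall
- brick_a: loose plug-in circuit brick, a square block 36 x 36 mm and 28 mm high, grey below with a white cap, 35 to 70 g, standing on the bench and sliding on it; origin at the centre of its underside, z up, x and y square to its sides. Starts before the mouth, on the bay's -x side (about x = -80 mm in the bay's frame, 100 to 200 mm out from the mouth)
- brick_b: loose plug-in circuit brick, a square block 36 x 36 mm and 28 mm high, grey below with a white cap, 35 to 70 g, standing on the bench and sliding on it; origin at the centre of its underside, z up, x and y square to its sides. Starts straight before the mouth, nearest to it (70 to 90 mm out); a small upright bystander stands 125 mm or so behind it
- brick_c: loose plug-in circuit brick, a square block 36 x 36 mm and 28 mm high, grey below with a white cap, 35 to 70 g, standing on the bench and sliding on it; origin at the centre of its underside, z up, x and y square to its sides. Starts before the mouth, on the bay's +x side (about x = +80 mm in the bay's frame, 90 to 170 mm out)
- weight: bystander, leave alone: brass weight, 40 mm across, 48 mm high with a knob on top; origin at the centre of its underside
- coil: bystander, leave alone: copper coil on a black bobbin, 42 mm across, 38 mm high; origin at the centre of its underside. Weight and coil stand either among the bricks or beside the bay's mouth and may trade places
- knob_disc: bystander, leave alone: round black control knob, 44 mm across, 25 mm high, beside the bay; origin at the centre of its underside
- screwdriver: bystander, leave alone: screwdriver 180 mm long lying on the bench to the right; its shaft along its x; origin below its middle
- cup: bystander, leave alone: steel cup, 72 mm across, 85 mm high, to the left beyond the bay; origin at the centre of its underside

How it is judged (in metres and radians):
At the end, for the whole second after the job is handed in: All three bricks stand upright (within 0.15 rad) at rest on the bench (no more than 5 mm up) inside the bay: the centre of each at least 17 mm (about half a brick) in from the mouth and between the side and back walls (y of brick_a in the frame of bay between 0.017 and 0.11 m and x of brick_a in the frame of bay between -0.09 and 0.09 m and height (world z) of each of brick_a, brick_b, brick_c below 0.005 m and angle between each of brick_a, brick_b, brick_c's own z axis and vertical below 0.15 rad and linear speed of each of brick_a, brick_b, brick_c below 0.02 m/s and y of brick_b in the frame of bay between 0.017 and 0.11 m and x of brick_b in the frame of bay between -0.09 and 0.09 m and y of brick_c in the frame of bay between 0.017 and 0.11 m and x of brick_c in the frame of bay between -0.09 and 0.09 m); the robot touches nothing.
It fails at once if a brick is lifted off the bench (12 mm) or toppled ((height (world z) of brick_a above 0.012 m or angle between brick_a's own z axis and vertical above 0.6 rad) or (height (world z) of brick_b above 0.012 m or angle between brick_b's own z axis and vertical above 0.6 rad) or (height (world z) of brick_c above 0.012 m or angle between brick_c's own z axis and vertical above 0.6 rad)).
It fails at once if a bystander is shifted by more than 20 mm or tipped over ((distance of weight from where it was at the start of the episode above 0.02 m or angle between weight's own z axis and vertical above 0.5 rad) or (distance of coil from where it was at the start of the episode above 0.02 m or angle between coil's own z axis and vertical above 0.5 rad) or (distance of knob_disc from where it was at the start of the episode above 0.02 m or angle between knob_disc's own z axis and vertical above 0.5 rad) or distance of screwdriver from where it was at the start of the episode above 0.02 m or (distance of cup from where it was at the start of the episode above 0.02 m or angle between cup's own z axis and vertical above 0.5 rad)).
It also fails if it takes over 72 s, if anything falls off the work surface, if the arm or the gripper's body presses on something with over 40 N, if the wrist force passes 120 N, or if a joint passes its speed limit or range.

## Robot

A 7-joint arm with a two-finger parallel gripper is mounted at the origin on the work surface. World frame = base frame: x ahead of the robot, y to its left, z up, the work surface at z = 0. Lengths are in mm, angles in rad, forces in N, time in s.
With the tool pointing down it reaches from about 400 to 850 mm from the base axis. Payload 4.5 kg.
Tool frame: the origin (TCP) lies at the very end of the fingers, on their centre line; the grasp point (between the pads) lies 19 mm behind it; z points along the fingers, x is the direction in which the jaws open and shut, and the axes are right-handed (so a half turn about z gives the same grasp; the last joint's range is limited). The gripper opens to 88 mm and grips with 3 to 60 N. Pads are 18 mm wide; open, the fingers measure 123 mm over their backs; the gripper's body (75 mm by 187 mm) begins 45 mm behind the grasp point.
Start: joints at [-1.143, 0.689, -0.195, 1.565, 0.157, 0.902, -0.215], TCP at [239.796, 577.193, 238.743] pointing down, gripper open.
Joint ranges: [-3.01, 3.01], [-0.46, 2.08], [-1.47, 1.51], [0.13, 2.56], [-1, 4.14], [0.04, 2.09], [-2.66, 2.66]. Speed limits (rad/s): [2.57, 2.57, 3.14, 3.14, 3.14, 3.14, 3.14].

## Interface

Orientations are given as a unit quaternion [w, x, y, z].
In Python, from cell import arm gives the robot as it stands.
- The arm moves only by the tool carry_out, never from a script. Its argument "increments" is text: rows parted by semicolons, each of 7 numbers parted by spaces: the opening, from 0 (shut) to 1 (fully open), then the shift along the world's x, y, z in mm, then the turn, a rotation vector about the world's x, y, z in degrees. In form: gripper x y z wx wy wz; .... A call has 1 to 12 rows; each row shifts and turns the commanded pose from where the row before left it; what a row does not reach is not made up. A row lasts 1/8 s, in which the tool goes at most 62.5 mm and 10.7 degrees, less where a joint would pass 70% of its speed; a pose out of reach is approached as far as the arm can. A call is refused whole if a number of a shift passes 62.5 or a number of a turn 10.7, either way. A call with a gripper value outside its range is refused whole. The fingers move at their own pace and stop on an object; "grip_force" is the grip in N (left out, the last holds). Time passes only in rows, so rows that do not move let the fingers close. It gives the time, the measured TCP pose, the force and the opening at its end, in the units of the state.
- arm.get_obs(): the state, without advancing time (a new reading comes with each control period).
- arm.camera(name): name is "scene" or "side" or "wrist"; returns (picture, depth): 420x560x3 uint8, red, green, blue; 420x560 float32, mm along the optical axis (not along the pixel's ray), 0 where there is no reading.
- arm.camera_info(name): a dict with "fx", "fy", "cx", "cy" (pixels), "world_to_cam" (4x4, takes a point from world to camera coordinates). Camera axes: x right, y up, looking along -z (the intrinsics and any distortion apply to the point x, -y, -z); pixel columns grow to the right and rows downward; lengths in mm; the calibration is good to about 2 mm. A picture is of the moment at which its call begins: read the wrist's pose just before it. camera_info takes no time and is no camera call; for the wrist camera it gives the pose at the moment of the call.
- arm.job_done(): hands the job in, once; it reports no verdict.
The state is a dict: "time": time; "q": joint angles; "qvel": joint speeds; "tau": joint torques, N m; "tool_pos": TCP position; "tcp_rot": TCP orientation; "ft_force": force on the tool from outside, world axes, zero at the start; "wrist_torque": the same for the moment, N m; "gripper_width": opening from 0.0 (shut) to 1.0 (fully open).
Only numpy, scipy, OpenCV 4.12 (cv2) and the standard library are available. Lean on these libraries where they do the work, as an engineer would, in place of code of your own. Each camera call takes 0.05 s, during which the arm holds its last target. There are 200 camera calls.

## Working session

There is one attempt and no reset: what is moved stays moved. The work goes in short steps, Python scripts to look and compute and a tool call to move; the robot and the scene stay as the last step left them, time stands still between calls to the robot, and variables do not carry over. Pictures are saved under pics/ and viewed, about 8 in all and at most 12, crops included, and the job is handed in when it is done.

Besides the shell and the picture viewer there is one more tool, called after ">>>" by a JSON object that holds its "name" and its "arguments", one argument or row to a line. carry_out: Moves the arm, as the interface text tells. Its arguments: {"type":"object","properties":{"increments":{"type":"string"},"grip_force":{"type":"number"}},"required":["increments"]}

```bash
mkdir -p pics; python3 - <<'E'
from cell import arm
import cv2,numpy as np
for n in ("scene","side"):
    p,d=arm.camera(n); cv2.imwrite(f"pics/{n}0.png",p[:,:,::-1]); np.save(f"{n}0.npy",d)
    i=arm.camera_info(n); print(n,i)
o=arm.get_obs();print(o["time"],o["tool_pos"],o["tcp_rot"],o["gripper_width"])
E
```

```text
scene {'fx': 483.0639083168105, 'fy': 483.0639083168105, 'cx': 283.2041436342744, 'cy': 206.8661042078854, 'world_to_cam': array([[-3.51354423e-01,  9.36170420e-01,  1.16195881e-02,
         1.92450402e+02],
       [-5.79049788e-01, -2.27042334e-01,  7.83040945e-01,
         2.93163822e+02],
       [ 7.35697908e-01,  2.68396579e-01,  6.21861612e-01,
        -1.63027872e+03],
       [ 0.00000000e+00,  0.00000000e+00,  0.00000000e+00,
         1.00000000e+00]])}
side {'fx': 453.2328467715039, 'fy': 453.2328467715039, 'cx': 275.4331968877581, 'cy': 213.59385784203178, 'world_to_cam': array([[-9.97025513e-01, -7.69383159e-02,  4.54116598e-03,
         5.71073927e+02],
       [ 4.96401103e-02, -5.95968857e-01,  8.01471759e-01,
        -5.08985936e+01],
       [-5.89574939e-02,  7.99313216e-01,  5.98015382e-01,
        -1.04613097e+03],
       [ 0.00000000e+00,  0.00000000e+00,  0.00000000e+00,
         1.00000000e+00]])}
0.1 [239.60599803 576.63271511 237.99217132] [ 4.97361503e-04  8.31731082e-01  5.55178099e-01 -6.62099406e-04] 1.001590787529372
```

View pics/scene0.png

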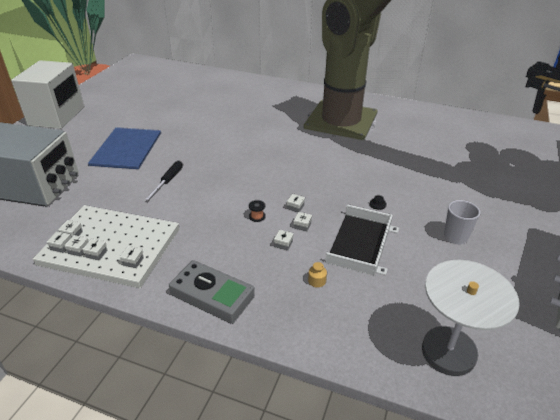

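View pics/side0.png

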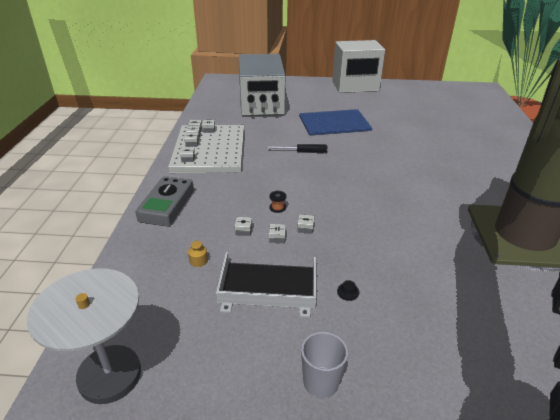

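```bash
cat > h.py <<'E'
import numpy as np,cv2
from cell import arm
def look(n):
    i=arm.camera_info(n); p,d=arm.camera(n); return p,d,i
def cloud(d,i):
    v,u=np.mgrid[:d.shape[0],:d.shape[1]]; m=d>0
    z=d[m]; c=np.c_[(u[m]-i['cx'])/i['fx']*z,-(v[m]-i['cy'])/i['fy']*z,-z]
    T=i['world_to_cam']; return (c-T[:3,3])@T[:3,:3],m   # R^T(c-t)
def topdown(p,i,x0,y0,w,h,z,s):
    # picture rectified onto plane z: cols = world -y from y0 downwards? cols: x0+c/s, rows: y0+h-r/s
    r,c=np.mgrid[:int(h*s),:int(w*s)]
    P=np.stack([x0+c/s,y0+h-r/s,np.full(c.shape,z,float)],-1)
    T=i['world_to_cam']; q=P@T[:3,:3].T+T[:3,3]
    u=i['fx']*q[...,0]/-q[...,2]+i['cx']; v=i['fy']*-q[...,1]/-q[...,2]+i['cy']
    return cv2.remap(p,u.astype(np.float32),v.astype(np.float32),cv2.INTER_CUBIC)
E
python3 - <<'E'
from h import *
im=[]
for n in("scene","side"):
    i=arm.camera_info(n); p=cv2.imread(f"pics/{n}0.png"); d=np.load(f"{n}0.npy")
    T,m=cloud(d,i)
    for nm,(u,v) in dict(scene=dict(a=(296,202),b=(302,221),c=(284,240),coil=(257,207),wt=(318,275),mat=(360,240)),side=dict(a=(306,223),b=(277,233),c=(243,226),coil=(278,200),wt=(198,255),mat=(268,280)))[n].items():
        full=np.zeros(d.shape+(3,));full[m]=T; print(n,nm,full[v,u].round())
    a=topdown(p,i,350,200,400,400,28 ,1.5)
    for k in range(0,400,50):
        cv2.putText(a,str(350+k),(int(k*1.5),598),0,.35,(0,0,255));cv2.putText(a,str(600-k),(0,int(k*1.5)+4),0,.35,(0,0,255))
        cv2.line(a,(int(k*1.5),0),(int(k*1.5),600),(0,0,160),1);cv2.line(a,(0,int(k*1.5)),(600,int(k*1.5)),(0,0,160),1)
    cv2.imwrite(f"pics/td_{n}.png",a)
E
```

```text
scene a [518.  23.  31.]
scene b [580.  60.  28.]
scene c [659.  43.  28.]
scene coil [581. -57.  38.]
scene wt [743. 151.  35.]
scene mat [567. 204.   2.]
side a [501.  29.  27.]
side b [564.  71.  28.]
side c [642.  54.  29.]
side coil [570. -43.  37.]
side wt [722. 160.  30.]
side mat [573. 192.   2.]
```

```bash
python3 - <<'E'
import cv2,numpy as np
a=cv2.imread("pics/td_scene.png");b=cv2.imread("pics/td_side.png")
cv2.imwrite("pics/td.png",np.vstack([np.hstack([cv2.resize(a,(400,400)),cv2.resize(b,(400,400))])]))
E
```

```text
(no output)
```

View pics/td.png

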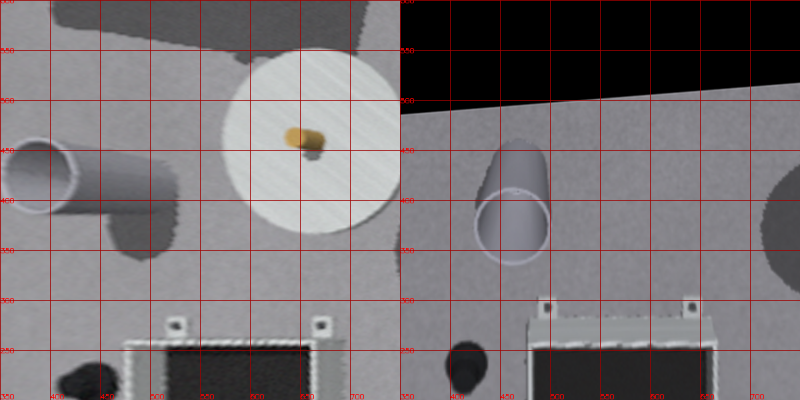

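```bash
python3 - <<'E'
from h import *
im=[]
x0,y0,w,h,s=450,-80,310,375,1.29*1.2
for n in("scene","side"):
    i=arm.camera_info(n); p=cv2.imread(f"pics/{n}0.png")
    a=topdown(p,i,x0,y0,w,h,28 ,s*1.0)
    for k in range(500,760,50):
        c=int((k-x0)*s);cv2.putText(a,str(k),(c,a.shape[0]-3),0,.35,(0,0,255));cv2.line(a,(c,0),(c,600),(0,0,160),1)
    for k in range(-50,300,50):
        r=int((y0+h-k)*s);cv2.putText(a,str(k),(0,r-2),0,.35,(0,0,255));cv2.line(a,(0,r),(600,r),(0,0,160),1)
    im.append(a[:,:399])
cv2.imwrite("pics/td2.png",np.hstack(im)); print(im[0].shape)
E
```

```text
(580, 399, 3)
```

View pics/td2.png

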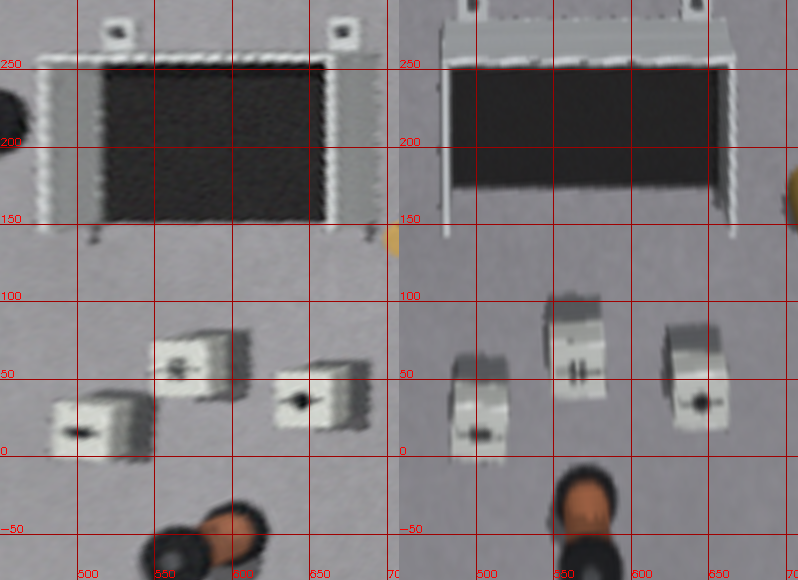

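The bricks' tops are centred near A (502,16), B (565,56) and C (645,36). The bay interior spans x 482–662, with the mouth at y≈144 and the back wall at y≈254. The coil is near (573,-57) and the weight near (732,155). All of them are close to square with the world axes.

A and C need a nudge inward before I push them in along +y.

>>> {"name": "carry_out", "arguments": {
  "increments": "0 18 -47 0 0 0 -8.4;0 18 -47 0 0 0 -8.4;0 18 -47 0 0 0 -8.4;0 18 -47 0 0 0 -8.4;0 18 -47 0 0 0 -8.4;0 18 -47 0 0 0 -8.4;0 18 -47 0 0 0 -8.4;0 18 -47 0 0 0 -8.6;0 18 -47 0 0 0 0;0 18 -47 0 0 0 0;0 18 -47 0 0 0 0;0 0 0 0 0 0 0",
  "grip_force": 20
}}

```text
time: 1.6
tool_pos: [438.7, 55.9, 238.7]
tcp_rot: [0.001, 1.0, -0.004, 0.0]
ft_force: [-0.4, 0.8, 0.4]
gripper_width: 0.001
```

>>> {"name": "carry_out", "arguments": {
  "increments": "0 62 -5 0 0 0 0;0 62 -5 0 0 0 0;0 0 0 0 0 0 0"
}}

```text
time: 1.98
tool_pos: [565.8, 51.2, 238.3]
tcp_rot: [-0.0, 1.0, 0.0, 0.002]
ft_force: [-0.9, 0.8, -0.6]
gripper_width: 0.004
```

```bash
cat > td.py <<'E'
from h import *
import sys
n,out=sys.argv[1:3]
x0,y0,w,h,s=430,-90,330,360,1.6
o=arm.get_obs(); p,d,i=look(n); cv2.imwrite(f"pics/raw_{out}.png",p[:,:,::-1])
a=topdown(p[:,:,::-1].copy(),i,x0,y0,w,h,28,s)
for k in range(450,760,50):
    c=int((k-x0)*s);cv2.putText(a,str(k),(c,a.shape[0]-3),0,.35,(0,0,255));cv2.line(a,(c,0),(c,600),(0,0,160),1)
for k in range(-50,270,50):
    r=int((y0+h-k)*s);cv2.putText(a,str(k),(0,r-2),0,.35,(0,0,255));cv2.line(a,(0,r),(600,r),(0,0,160),1)
cv2.imwrite(f"pics/{out}.png",a); print(o["time"],o["tool_pos"].round(1) if hasattr(o["tool_pos"],"round") else o["tool_pos"])
E
python3 td.py wrist w1
```

```text
1.975 [565.8  51.2 238.3]
```

View pics/w1.png

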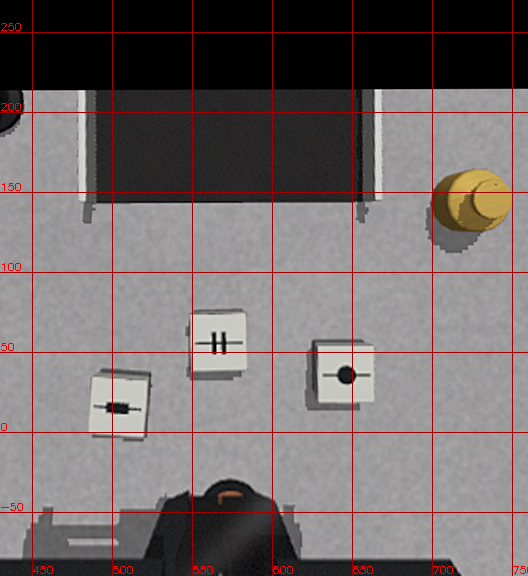

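>>> {"name": "carry_out", "arguments": {
  "increments": "0 0 -39 -20 0 0 0;0 0 0 -60 0 0 0;0 0 0 -60 0 0 0;0 0 0 -60 0 0 0;0 0 0 -24 0 0 0;0 0 0 -7 0 0 0;0 0 8 0 0 0 0;0 0 12 0 0 0 0;0 0 20 0 0 0 0;0 0 20 0 0 0 0;0 0 20 0 0 0 0"
}}

```text
time: 3.4
tool_pos: [562.3, 93.1, 9.0]
tcp_rot: [-0.0, 1.0, 0.001, 0.001]
ft_force: [-0.5, -0.5, -0.1]
gripper_width: 0.005
```

>>> {"name": "carry_out", "arguments": {
  "increments": "0 3 20 0 0 0 0;0 0 20 0 0 0 0;0 0 20 0 0 0 0;0 0 15 0 0 0 0;0 0 8 0 0 0 0;0 0 0 0 0 0 0;0 0 -12 0 0 0 0;0 0 -20 30 0 0 0;0 0 -30 60 0 0 0;0 -20 -60 40 0 0 0;0 -40 -60 0 0 0 0;0 0 0 0 0 0 0"
}}

```text
time: 4.9
tool_pos: [509.4, 4.4, 127.6]
tcp_rot: [0.002, 1.0, -0.005, -0.002]
ft_force: [0.3, 0.7, -0.1]
gripper_width: 0.005
```

```bash
python3 td.py wrist w2
```

```text
4.9 [509.4   4.4 127.6]
```

View pics/w2.png

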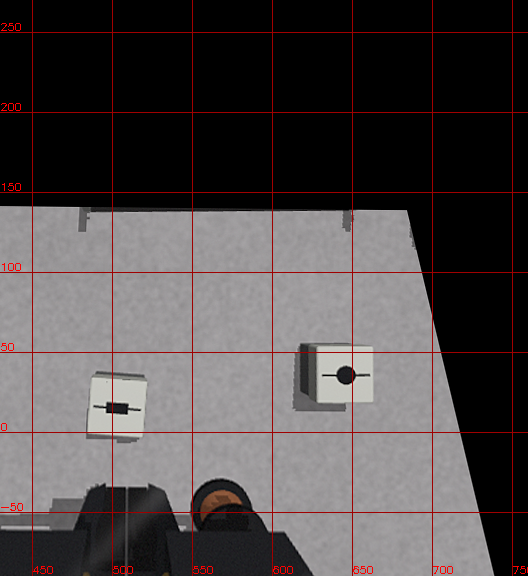

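>>> {"name": "carry_out", "arguments": {
  "increments": "0 -54 11 0 0 0 0;0 0 0 -40 0 0 0;0 0 0 -60 0 0 0;0 0 0 -20 0 0 0;0 0 0 0 0 0 0;0 6 0 0 0 0 0;0 6 0 0 0 0 0;0 6 0 0 0 0 0;0 6 0 0 0 0 0;0 0 0 0 0 0 0"
}}

```text
time: 6.2
tool_pos: [489.0, 23.4, 10.9]
tcp_rot: [0.0, 1.0, 0.0, -0.004]
ft_force: [-0.6, 0.5, -0.8]
gripper_width: 0.002
```

>>> {"name": "carry_out", "arguments": {
  "increments": "0 -15 0 0 0 0 0;0 0 0 55 0 0 0;0 10 -20 60 0 0 0;0 50 -10 60 0 0 0;0 40 0 55 0 0 0;0 0 0 0 0 0 0;0 0 0 0 0 0 0"
}}

```text
time: 7.08
tool_pos: [557.6, -4.0, 221.5]
tcp_rot: [0.0, 1.0, 0.0, -0.006]
ft_force: [-0.7, -0.1, -0.3]
gripper_width: 0.007
```

```bash
python3 td.py wrist w3
```

```text
7.075 [557.6  -4.  221.5]
```

View pics/w3.png

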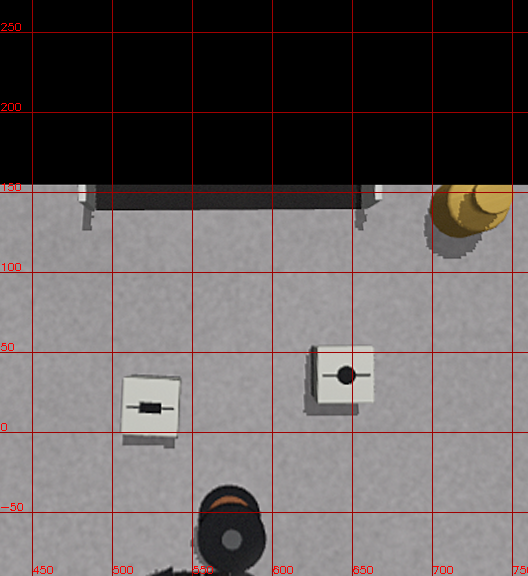

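>>> {"name": "carry_out", "arguments": {
  "increments": "0 -35 -16 -20 0 0 0;0 0 0 -55 0 0 0;0 0 0 -55 0 0 0;0 0 0 -25 0 0 0;0 0 0 0 0 0 0;0 0 0 0 0 0 0"
}}

```text
time: 7.88
tool_pos: [523.8, -20.1, 67.6]
tcp_rot: [0.0, 1.0, 0.0, -0.005]
ft_force: [0.1, 0.3, 0.2]
gripper_width: 0.003
```

>>> {"name": "carry_out", "arguments": {
  "increments": "0 0 0 -45 0 0 0;0 0 0 -15 0 0 0;0 0 6 0 0 0 0;0 0 10 0 0 0 0;0 0 20 0 0 0 0;0 -2 20 0 0 0 0;0 -2 20 0 0 0 0;0 -2 20 0 0 0 0;0 -2 20 0 0 0 0;0 -2 20 0 0 0 0;0 0 0 0 0 0 0"
}}

```text
time: 9.25
tool_pos: [514.6, 119.0, 8.5]
tcp_rot: [-0.001, 1.0, 0.002, -0.004]
ft_force: [0.1, -0.0, -0.4]
gripper_width: 0.004
```

>>> {"name": "carry_out", "arguments": {
  "increments": "0 0 20 0 0 0 0;0 0 20 0 0 0 0;0 0 12 0 0 0 0;0 0 6 0 0 0 0;0 0 0 0 0 0 0;0 0 -15 0 0 0 0;0 0 -20 40 0 0 0;0 30 -40 50 0 0 0;0 50 -40 0 0 0 0;0 50 -27 0 0 0 0;0 47 0 0 0 0 0;0 0 0 0 0 0 0"
}}

```text
time: 10.75
tool_pos: [689.4, 34.1, 91.4]
tcp_rot: [0.001, 1.0, -0.001, -0.003]
ft_force: [-0.5, 0.1, 0.2]
gripper_width: 0.005
```

>>> {"name": "carry_out", "arguments": {
  "increments": "0 0 0 0 0 0 0;0 0 0 0 0 0 0"
}}

```text
time: 11.0
tool_pos: [684.8, 37.2, 91.3]
tcp_rot: [0.0, 1.0, 0.0, -0.006]
ft_force: [-0.7, -0.3, -0.5]
gripper_width: 0.005
```

>>> {"name": "carry_out", "arguments": {
  "increments": "0 8 -1 0 0 0 0;0 0 0 -45 0 0 0;0 0 0 -38 0 0 0;0 0 0 0 0 0 0;0 -7 0 0 0 0 0;0 -7 0 0 0 0 0;0 -7 0 0 0 0 0;0 -5 0 0 0 0 0;0 -3 0 0 0 0 0;0 0 0 0 0 0 0"
}}

```text
time: 12.25
tool_pos: [665.4, 36.5, 8.6]
tcp_rot: [0.0, 1.0, 0.0, -0.005]
ft_force: [0.5, -0.0, -0.4]
gripper_width: 0.008
```

>>> {"name": "carry_out", "arguments": {
  "increments": "0 12 0 0 0 0 0;0 0 0 40 0 0 0;0 -17 -20 60 0 0 0;0 -30 -20 40 0 0 0;0 0 0 0 0 0 0;0 0 0 0 0 0 0"
}}

```text
time: 13.0
tool_pos: [631.6, -1.7, 145.2]
tcp_rot: [-0.0, 1.0, 0.001, -0.005]
ft_force: [-0.0, -0.2, -0.2]
gripper_width: 0.002
```

```bash
python3 td.py wrist w4
```

```text
13.0 [631.6  -1.7 145.2]
```

View pics/w4.png

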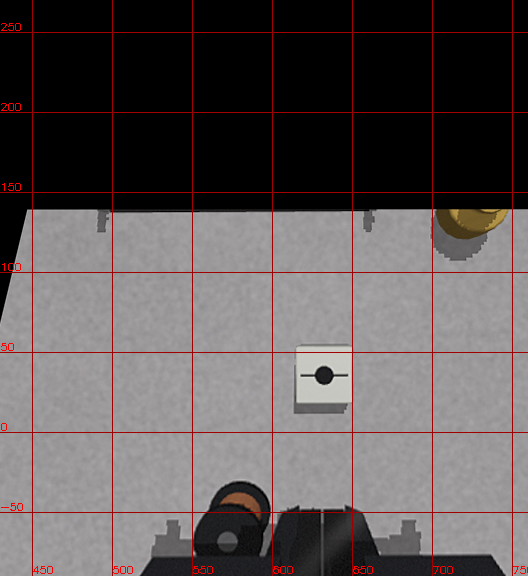

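C is now at about (632,36) and still square. I'll push it straight in.

>>> {"name": "carry_out", "arguments": {
  "increments": "0 0 -3 -50 0 0 0;0 0 0 -60 0 0 0;0 0 0 -27 0 0 0;0 0 0 0 0 0 0;0 0 6 0 0 0 0;0 0 10 0 0 0 0;0 0 20 0 0 0 0;0 0 20 0 0 0 0;0 0 20 0 0 0 0;0 0 20 0 0 0 0;0 0 20 0 0 0 0;0 0 0 0 0 0 0"
}}

```text
time: 14.55
tool_pos: [631.1, 113.8, 8.6]
tcp_rot: [-0.001, 1.0, 0.002, -0.005]
ft_force: [0.6, -0.9, -0.5]
gripper_width: 0.005
```

>>> {"name": "carry_out", "arguments": {
  "increments": "0 0 20 0 0 0 0;0 0 20 0 0 0 0;0 0 14 0 0 0 0;0 0 7 0 0 0 0;0 0 0 0 0 0 0;0 0 -15 0 0 0 0;0 -5 -20 30 0 0 0;0 -20 -20 50 0 0 0;0 -25 0 60 0 0 0;0 0 0 60 0 0 0;0 0 0 20 0 0 0;0 0 0 0 0 0 0"
}}

```text
time: 16.05
tool_pos: [583.4, 114.3, 228.2]
tcp_rot: [0.0, 1.0, -0.001, -0.003]
ft_force: [-1.1, 0.4, -0.7]
gripper_width: 0.007
```

```bash
python3 td.py wrist w5
```

```text
16.05 [583.4 114.3 228.2]
```

View pics/w5.png

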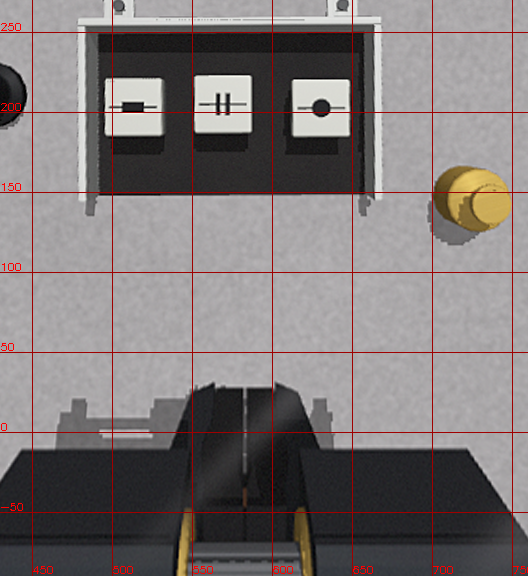

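```bash
python3 -c "
from cell import arm
print(arm.job_done(), arm.get_obs()['time'])"
```

```text
the job is handed in; nothing more can be done
the job is handed in; nothing more can be done
```

All three bricks are in the bay, and the job was handed in at about 16 s of the 72 s allowed; it reports no verdict. I swept them with closed fingertips: B went straight in, and A and C were nudged inward first to clear the wall ends, then pushed in.

- **Bricks:** in the last wrist picture all three stand upright and square. Their centres are at about x = 513, 569 and 630 and y = 203–205 mm. That is about 60 mm in from the mouth (y ≈ 145), with their near faces about 40 mm inside and clear gaps to the walls and each other.
- **Robot:** the arm had been raised to about 228 mm, touching nothing, and the measured wrist force stayed at about 1 N in every reading.
- **Bystanders:** I touched none of them. The weight and the visible part of the knob look unmoved in that picture. The coil was last seen in place just before the final push. I did not picture the screwdriver, the cup or the board's bricks again, but the arm kept away from them.
- **Mismatches:** my first rough depth readings from the two fixed cameras disagreed by up to 20 mm because I picked the pixels roughly. Rectified top views agreed to about 2 mm for the bricks and 4 mm for the bay walls. The nudge of A went about 10 mm further than planned because the measured pose lagged the command. I corrected for it during A's push.

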